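# Pin the gate of the glass caddy

### The job

Swing the brass gate of the dark wooden glass caddy fully shut against its stop, so that the hole in its end lies over the hole in the caddy's corner bracket. Then take the pin with the black knob out of the pale wooden block (not one of the bottle stoppers), thread it down through both holes until it is fully home, and let go of it.

Things in the scene. Friction and masses are not known exactly. Their poses are not given: they have to be found in the camera images.
- gate (a joint): Brass gate of the caddy. Rad: 0 = shut against its stop, holes in line; grows as it swings out, anticlockwise from above; starts 0.5 to 0.9. Under 1 N at the post turns it; it stays put. Rail 10 mm thick, top 65 mm above the counter; upright hinge axis 210 mm from eye along eye's -x. Free end: 36 mm square knuckle, 18 mm thick, upright 18 mm hole, 210 mm from the hinge.
- gate_post (a point): Middle of the upright brass handle post on the gate: cylinder 16 mm in diameter, 40 mm tall, standing on the rail, 120 mm from the hinge axis; its middle is 85 mm above the counter. Pinch or push it from above. z is up, x runs along the gate from the hinge to the holed end. Walls 50 mm high and two loose tumblers 80 mm tall inside the caddy are 60 mm or more from the shut post.
- eye (a point): Fixed point of the 260 x 220 mm dark wooden caddy: on the axis of its corner hole, at the height of the shut gate knuckle's top (65 mm above the counter). Below it the steel lower knuckle, 36 mm square, 18 mm through hole, spans 18 to 45 mm above the counter. Both holes are countersunk to 24 mm on top. z up, x along the shut gate from hinge to hole, y out of the caddy (gate opens that way).
- pin_grip (a point): Middle of the pin's black knob (upright, 24 mm diameter, 40 mm tall; grasp it). Collar 32 mm wide, underside 25 mm below this point; steel shank 11 mm, tapered tip 77 mm below. z up. Starts in one of three holes 80 mm apart in a fixed pale block 240x66x70 mm, this point 95 mm above the counter; green and white stoppers stand in the others. 60 to 130 g. Seated: this point 25 mm above eye.
Things that resemble listed ones, but are neither listed nor needed, are in the scene too. Leave any blue look-alike of the part that bears pin_grip alone.

How it is judged:
By the outcome, as a careful person would: the job done as asked, in the order asked, and still so for the second after the job is handed in, with the robot touching nothing.
It also fails if it takes over 56 s, if anything falls off the work surface, if the arm or the gripper's body presses on something with over 40 N, if the wrist force passes 120 N, or if a joint passes its speed limit or range.

### The arm

A 7-joint arm with a two-finger parallel gripper is mounted at the origin on the work surface. World frame = base frame: x ahead of the robot, y to its left, z up, the work surface at z = 0. Lengths are in m, angles in rad, forces in N, time in s.
With the tool pointing down it reaches from about 0.4 to 0.85 m from the base axis. Payload 10.4 kg.
Tool frame: the origin (TCP) lies between the finger pads; the fingertips stand 8 mm ahead of it and the grasp point (between the pads) lies 11 mm behind it; z points along the fingers, x is the direction in which the jaws open and shut, and the axes are right-handed (so a half turn about z gives the same grasp; the last joint's range is limited). The gripper opens to 87 mm and grips with 3 to 60 N. Pads are 19 mm wide; open, the fingers measure 117 mm over their backs; the gripper's body (75 mm by 190 mm) begins 51 mm behind the grasp point.
Start: joints at [-1.274, 0.332, -0.065, 1.46, 0.022, 1.35, -0.088], TCP at [0.196, 0.593, 0.231] pointing down, gripper open.
Joint ranges: [-2.6, 2.6], [-0.5, 2.12], [-1.47, 1.34], [0.16, 2.42], [-1.27, 4.41], [0.06, 2.06], [-2.6, 2.6]. Speed limits (rad/s): [2.22, 2.22, 2.79, 2.79, 3.14, 3.14, 3.14].

### API

Orientations are given as a unit quaternion [x, y, z, w].
In Python, from bench import r, viewer gives the robot as it stands.
- The arm moves only by the tool apply_moves, never from a script. Its argument "increments" is a list of rows, each an object with "grip": the closure in counts, from 0 (fully open) to 255 (shut); "xyz": the shift along the tool's x, y, z in mm, a list of three; "rotation": the turn, a rotation vector about the tool's x, y, z in degrees, a list of three. A call has 1 to 5 rows; each row is the pose to reach, as a shift and turn from the pose measured when the call began, along the tool's axes at that moment; what a row does not reach only later rows make up. A row lasts 1/8 s, in which the tool goes at most 62.5 mm and 10.7 degrees, less where a joint would pass 70% of its speed; a pose out of reach is approached as far as the arm can. A call with a gripper value outside its range is refused whole. The fingers move at their own pace and stop on an object; "squeeze" is the grip in N (left out, the last holds). Time passes only in rows, so rows that repeat a pose let the fingers close. It gives the time, the measured TCP pose, the force and the opening at its end, in the units of the state.
- r.read_state(): the state, without advancing time (a new reading comes with each control period).
- viewer.camera(name): name is "side" or "top"; returns a dict with "img" (384x512x3 uint8, blue, green, red), "range_z" (384x512 float32, m along the optical axis (not along the pixel's ray), 0 where there is no reading), "vertical_fov" (degrees; the focal length in pixels is half the picture's height over the tangent of half this angle, whatever the lens; pixels are square), "cx", "cy" (the principal point, pixels), "rvec" (rotation vector, rad) and "tvec" (3), from world to camera coordinates, as OpenCV has them. Camera axes: x right, y down, z forward; pixel columns grow to the right and rows downward; lengths in m; the calibration is good to about 2 mm. A picture is of the moment at which its call begins.
- r.close_job(): hands the job in, once; it reports no verdict.
The state is a dict: "time": time; "joint_positions": joint angles; "joint_vel": joint speeds; "joint_torque": joint torques, N m; "ee_pos": TCP position; "eef_rot": TCP orientation; "ft_force": force on the tool from outside, world axes, zero at the start; "torque": the same for the moment, N m; "width": finger opening in m.
Only numpy, scipy, OpenCV 4.12 (cv2) and the standard library are available. Lean on these libraries where they do the work, as an engineer would, in place of code of your own. Each camera call takes 0.05 s, during which the arm holds its last target.

## Working session

There is one attempt and no reset: what is moved stays moved. The work goes in short steps, Python scripts to look and compute and a tool call to move; the robot and the scene stay as the last step left them, time stands still between calls to the robot, and variables do not carry over. Pictures are saved under pics/ and viewed, and the job is handed in when it is done.

Besides the shell and the picture viewer there is one more tool, called as name([rows], argument=value, ...), one row to a line, values as JSON. apply_moves: Moves the arm, as the interface text tells. Its arguments: {"type":"object","properties":{"increments":{"type":"array","items":{"type":"object","properties":{"grip":{"type":"number"},"xyz":{"type":"array","items":{"type":"number"}},"rotation":{"type":"array","items":{"type":"number"}}}}},"squeeze":{"type":"number"}},"required":["increments"]}

```bash
ls; mkdir -p pics
cat > h.py <<'E'
import numpy as np, cv2
from bench import r, viewer
from scipy.spatial.transform import Rotation as R
def cam(n):
    c=viewer.camera(n); f=c["img"].shape[0]/2/np.tan(np.radians(c["vertical_fov"])/2)
    c["K"]=np.array([[f,0,c["cx"]],[0,f,c["cy"]],[0,0,1.]]); c["Rm"]=cv2.Rodrigues(np.array(c["rvec"],float))[0]; c["t"]=np.array(c["tvec"],float).ravel(); return c
def ray(c,u,v):
    d=c["Rm"].T@np.linalg.inv(c["K"])@np.array([u,v,1.]); o=-c["Rm"].T@c["t"]; return o,d
def onz(c,u,v,z):
    o,d=ray(c,u,v); return o+d*(z-o[2])/d[2]
def pts(c):
    h,w=c["range_z"].shape; u,v=np.meshgrid(np.arange(w),np.arange(h)); z=c["range_z"]
    p=np.stack([(u-c["K"][0,2])*z/c["K"][0,0],(v-c["K"][1,2])*z/c["K"][1,1],z],-1)
    return (p-c["t"])@c["Rm"]
def proj(c,p):
    q=c["K"]@(c["Rm"]@np.asarray(p,float)+c["t"]); return q[:2]/q[2]
def totool(target):
    s=r.read_state(); return R.from_quat(s["eef_rot"]).inv().apply(np.array(target)-s["ee_pos"])*1000
E
python3 - <<'E'
from h import *
import pickle
s=r.read_state(); print({k:np.round(v,3) for k,v in s.items()}); print(R.from_quat(s["eef_rot"]).as_matrix().round(3))
for n in("side","top"):
    c=cam(n); pickle.dump(c,open(n+"0.pkl","wb")); cv2.imwrite(f"pics/{n}0.png",cv2.resize(c["img"],(800,600),interpolation=cv2.INTER_CUBIC)); print(n,c["K"],(-c["Rm"].T@c["t"]).round(3),c["Rm"].round(2), {k:v for k,v in c.items() if k not in("img","range_z")}.keys())
E
```

```text
pics
{'time': np.float64(0.0), 'joint_positions': array([-1.274,  0.333, -0.065,  1.461,  0.022,  1.35 , -0.088]), 'joint_vel': array([ 0.   ,  0.001,  0.001, -0.001, -0.   ,  0.002,  0.001]), 'joint_torque': array([ 0.0000e+00, -6.2325e+01,  2.5000e-02, -3.8990e+01, -6.1000e-02,
        4.0000e-02,  0.0000e+00]), 'ee_pos': array([0.196, 0.593, 0.23 ]), 'eef_rot': array([ 0.811,  0.585, -0.001,  0.   ]), 'ft_force': array([-0.494,  0.145, -0.301]), 'torque': array([-0.006, -0.021, -0.009]), 'width': np.float64(0.087)}
[[ 0.314  0.949 -0.   ]
 [ 0.949 -0.314 -0.001]
 [-0.001  0.    -1.   ]]
side [[426.01035796   0.         257.9287326 ]
 [  0.         426.01035796 192.73859752]
 [  0.           0.           1.        ]] [ 0.093 -0.255  0.586] [[ 0.7  -0.71  0.01]
 [-0.44 -0.45 -0.78]
 [ 0.56  0.54 -0.63]] dict_keys(['vertical_fov', 'cx', 'cy', 'rvec', 'tvec', 'K', 'Rm', 't'])
top [[349.91918639   0.         254.31101283]
 [  0.         349.91918639 184.6517974 ]
 [  0.           0.           1.        ]] [0.458 0.148 0.729] [[ 0.03 -1.    0.01]
 [-0.99 -0.03 -0.13]
 [ 0.13 -0.   -0.99]] dict_keys(['vertical_fov', 'cx', 'cy', 'rvec', 'tvec', 'K', 'Rm', 't'])
```

View pics/side0.png

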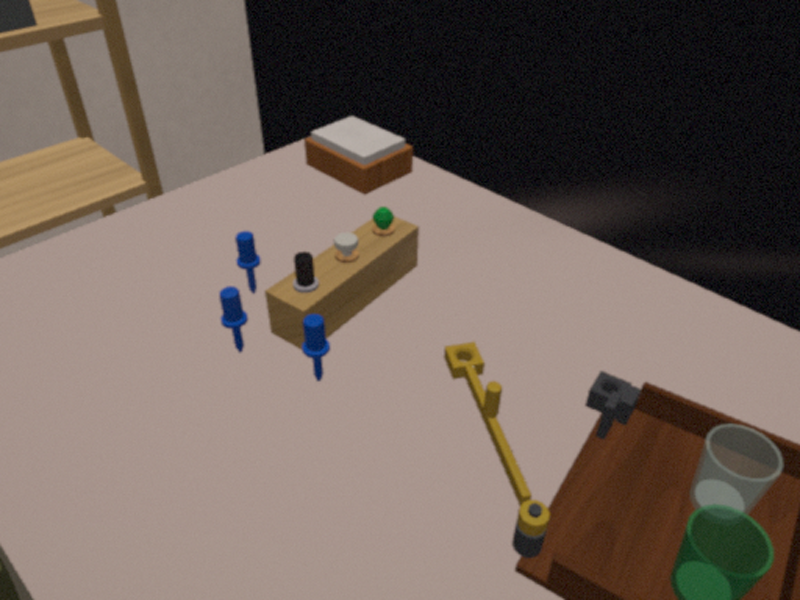

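View pics/top0.png

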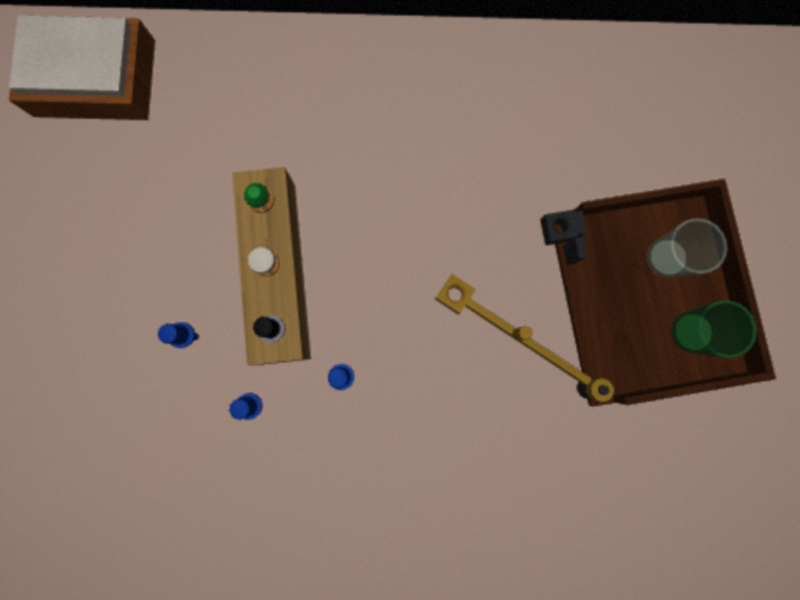

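The side view shows the black-knobbed pin at (305,270) and in the top view at (267,328). The look-alikes in the top view are three blue pins at (175,335), (245,407) and (340,377), a white stopper at (262,260) and a green one at (257,196). The gate runs from its hinge at (600,390) to its knuckle at (455,294), with the post at (524,333). The bracket hole is at (561,227).

Run:
```python
from h import *
import pickle
T=pickle.load(open("top0.pkl","rb")); S=pickle.load(open("side0.pkl","rb"))
def crop(c,u,v,n,sz=45,k=9):
    u,v=int(u),int(v); h,w=c["img"].shape[:2]
    x0=max(u-sz//2,0);y0=max(v-sz//2,0); return cv2.resize(c["img"][y0:y0+sz,x0:x0+sz],(288,288),interpolation=cv2.INTER_CUBIC)
k=1/1.5625
a=[crop(T,x*k,y*k,0) for x,y in((267,328),(561,227),(455,294))]
b=[crop(S,x*k,y*k,0) for x,y in((305,270),(612,395),(464,357))]
a=[cv2.resize(i,(260,260)) for i in a]; b=[cv2.resize(i,(260,260)) for i in b]
cv2.imwrite("pics/crop.png",np.vstack([np.hstack(a),np.hstack(b)]))
# depth clusters
hsv=lambda c:cv2.cvtColor(c["img"],cv2.COLOR_BGR2HSV)
for n,c in(("T",T),("S",S)):
    P=pts(c);H=hsv(c)
    br=((H[...,0]>18)&(H[...,0]<32)&(H[...,1]>150)).astype(np.uint8)
    for zlo,zhi in((.055,.07),(.085,.12)):
        m=br.astype(bool)&(P[...,2]>zlo)&(P[...,2]<zhi); q=P[m]; print(n,zlo,m.sum(),q.mean(0).round(4),q.min(0).round(3),q.max(0).round(3))
    bl=(H[...,2]<30)&(P[...,2]>.08)&(P[...,2]<.14); q=P[bl]; print("black",len(q),np.median(q,0).round(4),q.min(0).round(3),q.max(0).round(3))
    bb=((H[...,0]>105)&(H[...,0]<130)&(H[...,1]>180)).astype(np.uint8)
    nn,l,st,ce=cv2.connectedComponentsWithStats(bb)
    for i in range(1,nn):
        if st[i,4]>40:
            q=P[l==i]; print("blue",ce[i].round(0),np.median(q,0).round(3),q[:,2].min().round(3),q[:,2].max().round(3))
def tri(a,b):
    (o1,d1),(o2,d2)=ray(T,*np.array(a)*k),ray(S,*np.array(b)*k)
    A=np.stack([d1,-d2],1); t=np.linalg.lstsq(A,o2-o1,rcond=None)[0]; p,q=o1+d1*t[0],o2+d2*t[1]; return ((p+q)/2).round(4),np.linalg.norm(p-q).round(4)
for nm,a,b,z in(("hinge",(601,390),(534,510),.065),("knuckle",(455,294),(464,355),.065),("eye lower",(561,227),(613,395),.045),("posttop",(524,333),(494,386),.105)):
    print(nm,tri(a,b),onz(T,*np.array(a)*k,z).round(4),onz(S,*np.array(b)*k,z).round(4))
```

```text
T 0.055 821 [ 0.4905 -0.0013  0.0644] [ 0.416 -0.115  0.055] [0.579 0.276 0.069]
T 0.085 69 [0.4936 0.0062 0.1016] [ 0.485 -0.006  0.085] [0.644 0.306 0.107]
black 151 [0.4903 0.2927 0.1141] [ 0.48  -0.258  0.081] [0.53  0.306 0.117]
blue [113. 214.] [0.481 0.404 0.087] 0.02 0.099
blue [218. 241.] [0.437 0.209 0.096] 0.054 0.1
blue [157. 260.] [0.399 0.317 0.095] 0.055 0.1
S 0.055 1141 [ 0.4837 -0.0117  0.0636] [ 0.412 -0.211  0.055] [1.308 1.253 0.07 ]
S 0.085 132 [0.5675 0.0496 0.0986] [ 0.482 -0.008  0.085] [1.308 1.003 0.12 ]
black 5804 [1.3033 0.3705 0.1089] [ 0.478 -0.017  0.08 ] [1.311 1.253 0.14 ]
blue [158. 161.] [0.476 0.403 0.077] 0.04 0.099
blue [149. 200.] [0.393 0.315 0.071] 0.005 0.586
blue [201. 217.] [0.43  0.206 0.074] 0.009 0.586
hinge (array([ 0.4279, -0.1008,  0.0653]), np.float64(0.0013)) [ 0.4275 -0.1004  0.065 ] [ 0.4286 -0.1012  0.065 ]
knuckle (array([0.5392, 0.0754, 0.0634]), np.float64(0.0009)) [0.5387 0.0759 0.065 ] [0.5382 0.0742 0.065 ]
eye lower (array([ 0.6353, -0.0661,  0.0316]), np.float64(0.0023)) [ 0.6311 -0.0611  0.045 ] [ 0.6233 -0.0714  0.045 ]
posttop (array([4.918e-01, 1.000e-04, 1.035e-01]), np.float64(0.0016)) [0.4912 0.0011 0.105 ] [ 0.4912 -0.0012  0.105 ]
```

View pics/crop.png

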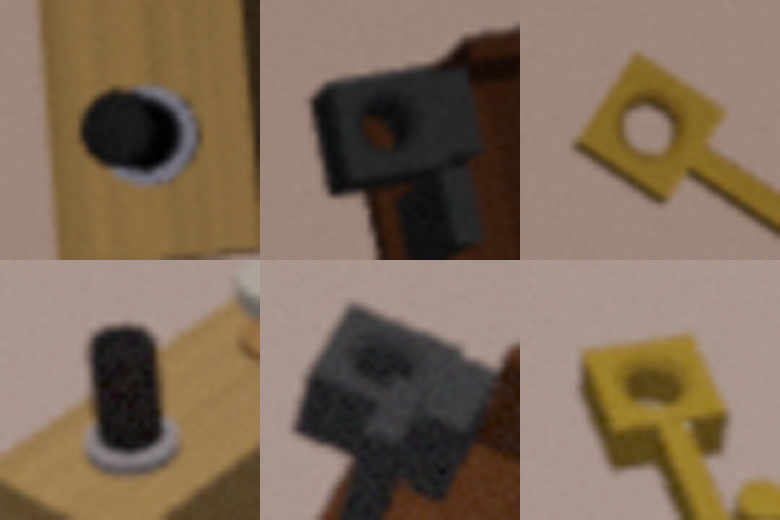

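Run:
```python
from h import *
import pickle
T=pickle.load(open("top0.pkl","rb")); S=pickle.load(open("side0.pkl","rb"))
h=np.array([.4277,-.1006])
for c,uv in((T,(358.6,144.1)),(S,(389.8,247.3))):
    e=onz(c,*uv,.045); d=e[:2]-h; print(e.round(4),np.linalg.norm(d),np.degrees(np.arctan2(d[1],d[0])))
P=pts(T)
print((P[132:176:3,340:382:3,2]*1000).round(0).astype(int))
k=np.array([.5388,.0755])-h; print("gate",np.linalg.norm(k),np.degrees(np.arctan2(k[1],k[0])))
p=np.array([.4912,0])-h; print("post",np.linalg.norm(p),np.degrees(np.arctan2(p[1],p[0])))
# pin: knob top circle z .115, collar ring z .070
for c,uvt in((T,(170.7,209.2)),):
    print("knobtop",onz(c,*uvt,.115).round(4))
m=(P[...,2]>.108)&(P[...,2]<.122)&(cv2.cvtColor(T["img"],cv2.COLOR_BGR2GRAY)<60)
v,u=np.nonzero(m); print("top px",len(u),u.mean(),v.mean(),P[m].mean(0),P[m].min(0),P[m].max(0))
PS=pts(S); g=cv2.cvtColor(S["img"],cv2.COLOR_BGR2GRAY)
m=(PS[...,2]>.075)&(PS[...,2]<.12)&(g<60)&(np.abs(PS[...,0]-.49)<.05)&(np.abs(PS[...,1]-.29)<.05)
q=PS[m]; print("side knob",len(q),q.mean(0),q.min(0),q.max(0)); v,u=np.nonzero(m); print("u mid",(u.min()+u.max())/2, v.min(),v.max())
print("proj of .488,.290,.095 ",proj(S,(.488,.290,.095)),proj(S,(.488,.290,.115)),proj(S,(.488,.290,.075)),proj(T,(.488,.290,.115)),proj(T,(.488,.290,.07)))
# block corners at z=.07
pale=((P[...,2]>.064)&(P[...,2]<.076)&(P[...,1]>.15)&(P[...,1]<.4)).astype(np.uint8)
cs,_=cv2.findContours(pale,0,1); cc=max(cs,key=cv2.contourArea); b=cv2.boxPoints(cv2.minAreaRect(cc)); print([onz(T,*x,.07).round(4) for x in b])
# tool-friendly colours of stopper
```

```text
[ 0.6335 -0.0603  0.045 ] 0.2097545516734546 11.087525623888794
[ 0.6318 -0.0614  0.045 ] 0.2078559624418131 10.88136016813888
[[  0   1   1  -1   0  -1   0  -2   1  -1  35  49  48  50]
 [ -1   2  -1  -2   1  -1  45  43  45  44  45  36  30  29]
 [  1   0   1  46  44  45  45  45  45  45  45 729  12  13]
 [  1   0  22  41  45  42  31  38  46  46  44  42  12  10]
 [  1   1   1  38  45  10  10  29  41  44  46  43   9  12]
 [ -1  -1   1  32  46  44  11  30  43  44  45  45  12  11]
 [  0   0  -2  31  45  49  44  45  44  45  38  32  12  13]
 [  2   1   0  26  40  44  43  39  31  55  62  62  13  12]
 [  0  -1   1  20  19   6  11  13  38  52  62  62  11  10]
 [  0  -2  -1   2  -1   2  10  16  32  51  60  62  12  12]
 [ -1   0   1  -1   3   2  12  11  29  47  62  63  12  10]
 [  0  -1  -2  -2  -1   0  10  15  26  42  60  52  10  13]
 [ -1  -1  -1  -2   2  -1 729   9  22  20  12  14  11  12]
 [ -1   1  -1   0  -1  -2   4  14  13  13  12  12  11  10]
 [  1  -2  -1   2  -1  -1   1  12  13  13  11  11  11  13]]
gate 0.20821724232157138 57.752519281470036
post 0.11896474267613913 57.73935794649164
knobtop [0.4901 0.2919 0.115 ]
top px 143 168.62937062937064 208.86713286713288 [0.49061783 0.29568427 0.11447871] [0.4798311  0.28484362 0.10859165] [0.50095277 0.30750486 0.11749005]
side knob 211 [0.48542064 0.29049672 0.10057378] [0.47689276 0.28444719 0.07742994] [0.49793766 0.30493529 0.117443  ]
u mid 194.5 162 182
proj of .488,.290,.095  [195.9300298  173.92239483] [195.09670128 165.4672808 ] [196.73829152 182.12317635] [171.72605237 210.42701287] [177.20599743 211.72870171]
[array([0.6851, 0.3598, 0.07  ]), array([0.6935, 0.2905, 0.07  ]), array([0.4547, 0.2574, 0.07  ]), array([0.4471, 0.3237, 0.07  ])]
```

apply_moves([
  {"grip": 0, "xyz": [-470, 466, 20], "rotation": [0, 0, -76]},
  {"grip": 0, "xyz": [-470, 466, 20], "rotation": [0, 0, -76]},
  {"grip": 0, "xyz": [-470, 466, 20], "rotation": [0, 0, -76]},
  {"grip": 0, "xyz": [-470, 466, 20], "rotation": [0, 0, -76]},
  {"grip": 0, "xyz": [-470, 466, 20], "rotation": [0, 0, -76]},
], squeeze=5)

```text
time: 0.72
ee_pos: [0.3308, 0.3238, 0.2214]
eef_rot: [0.474, 0.88, -0.0, 0.0]
ft_force: [-0.2, -0.4, 0.3]
width: 0.0873
```

```bash
cat >> h.py <<'E'
HINGE=np.array([.4277,-.1006]); EYEA=np.radians(11.0)
def plan(xy,z,yawdeg):
    """tool-frame shift mm and rotvec deg to reach world xy,z with tool x at yaw, pointing down"""
    s=r.read_state(); q=R.from_quat(s["eef_rot"]); y=np.radians(yawdeg)
    M=np.array([[np.cos(y),np.sin(y),0],[np.sin(y),-np.cos(y),0],[0,0,-1]])
    rv=(q.inv()*R.from_matrix(M)).as_rotvec(degrees=True)
    d=q.inv().apply(np.array([*xy,z])-s["ee_pos"])*1000
    return d.round(1),rv.round(1)
def st():
    s=r.read_state(); M=R.from_quat(s["eef_rot"]).as_matrix()
    print("t",round(float(s["time"]),2),"p",np.round(s["ee_pos"],4),"yaw",np.degrees(np.arctan2(M[1,0],M[0,0])).round(1),"tilt",np.degrees(np.arccos(-M[2,2])).round(2),"F",np.round(s["ft_force"],1),"w",round(float(s["width"]),4),"q",np.round(s["joint_positions"],2))
E
python3 - <<'E'
from h import *
st(); print(plan((.4918,.0009),.15,147.75))
E
```

```text
t 0.72 p [0.3308 0.3238 0.2214] yaw 123.4 tilt 0.06 F [-0.2 -0.4  0.3] w 0.0873 q [-0.91 -0.02  0.04  1.88  0.    1.28  1.28]
(array([-358.2,  -43. ,   71.7]), array([ -0. ,   0. , -24.4]))
```

apply_moves([
  {"grip": 0, "xyz": [-358, -43, 50], "rotation": [0, 0, -24.4]},
  {"grip": 0, "xyz": [-358, -43, 60], "rotation": [0, 0, -24.4]},
  {"grip": 0, "xyz": [-358, -43, 71], "rotation": [0, 0, -24.4]},
  {"grip": 0, "xyz": [-358, -43, 71], "rotation": [0, 0, -24.4]},
  {"grip": 0, "xyz": [-358, -43, 71], "rotation": [0, 0, -24.4]},
])

```text
time: 1.35
ee_pos: [0.4607, 0.063, 0.1656]
eef_rot: [0.277, 0.961, -0.0, 0.0]
ft_force: [0.8, 0.7, 0.6]
width: 0.087
```

Run:
```python
from h import *
st(); print(plan((.4918,.0009),.081,147.75))
```

```text
t 1.35 p [0.4607 0.063  0.1656] yaw 147.8 tilt 0.04 F [0.8 0.7 0.6] w 0.087 q [-0.61  0.02  0.39  1.97 -0.01  1.16  2.35]
(array([-59.4, -35.9,  84.6]), array([-0.,  0.,  0.]))
```

apply_moves([
  {"grip": 0, "xyz": [-59.4, -36, 20], "rotation": [0, 0, 0]},
  {"grip": 0, "xyz": [-59.4, -36, 20], "rotation": [0, 0, 0]},
  {"grip": 0, "xyz": [-59.4, -36, 50], "rotation": [0, 0, 0]},
  {"grip": 0, "xyz": [-59.4, -36, 84], "rotation": [0, 0, 0]},
  {"grip": 0, "xyz": [-59.4, -36, 84], "rotation": [0, 0, 0]},
])

```text
time: 1.98
ee_pos: [0.4898, 0.0012, 0.0798]
eef_rot: [0.277, 0.961, -0.001, -0.002]
ft_force: [0.4, 0.2, 0.3]
width: 0.087
```

Run:
```python
from h import *
st(); print(plan((.4918,.0009),.081,147.75))
c=cam("side"); cv2.imwrite("pics/s1.png",c["img"])
```

```text
t 1.98 p [0.4898 0.0012 0.0798] yaw 147.8 tilt 0.28 F [0.4 0.2 0.3] w 0.087 q [-0.5   0.19  0.44  2.   -0.1   0.98  2.57]
(array([-1.9,  0.8, -1.2]), array([-0.2, -0.2,  0.1]))
```

View pics/s1.png

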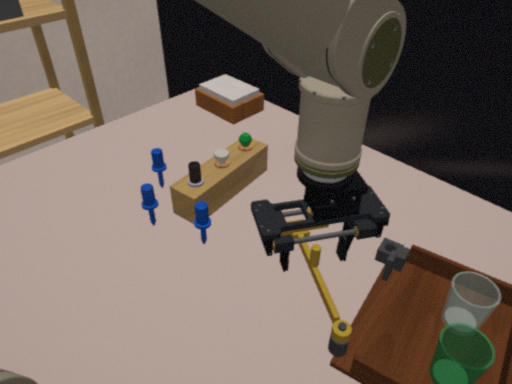

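The fingers straddle the post: tips at (285,262) and (347,252), post at (315,257). Now I'll close on it.

apply_moves([
  {"grip": 255, "xyz": [-1, 1, 0], "rotation": [0, 0, 3]},
  {"grip": 255, "xyz": [-1, 1, 0], "rotation": [0, 0, 3]},
  {"grip": 255, "xyz": [-1, 1, 0], "rotation": [0, 0, 3]},
  {"grip": 255, "xyz": [-1, 1, 0], "rotation": [0, 0, 3]},
  {"grip": 255, "xyz": [-1, 1, 0], "rotation": [0, 0, 3]},
], squeeze=5)

```text
time: 2.65
ee_pos: [0.4925, 0.0015, 0.0816]
eef_rot: [0.302, 0.953, -0.001, -0.001]
ft_force: [-0.0, -0.0, 0.1]
width: 0.0448
```

```bash
cat >> h.py <<'E'
def arc(angs,yawoff=0,rad=.119,z=.080):
    for a in angs:
        t=np.radians(a); p=HINGE+rad*np.array([np.cos(t),np.sin(t)]); print(a,*plan(p,z,a+90+yawoff))
E
python3 - <<'E'
from h import *
st(); s=r.read_state(); d=s["ee_pos"][:2]-HINGE; print(np.linalg.norm(d),np.degrees(np.arctan2(d[1],d[0])))
arc((54,50,46,42,38))
E
```

```text
t 2.65 p [0.4925 0.0015 0.0816] yaw 144.8 tilt 0.12 F [-0.  -0.   0.1] w 0.0448 q [-0.5   0.19  0.45  1.99 -0.1   0.98  2.52]
0.12090402353167021 57.61086904815841
54 [-7.6 -1.8  1.6] [-0.1 -0.   0.8]
50 [-15.9  -2.2   1.6] [-0.1 -0.   4.8]
46 [-24.1  -3.2   1.6] [-0.1 -0.   8.8]
42 [-32.3  -4.7   1.6] [-0.1 -0.  12.8]
38 [-40.3  -6.9   1.6] [-0.1 -0.  16.8]
```

apply_moves([
  {"grip": 255, "xyz": [0, 0, 0], "rotation": [0, 0, 0]},
  {"grip": 255, "xyz": [0, 0, 0], "rotation": [0, 0, 0]},
  {"grip": 255, "xyz": [0, 0, 0], "rotation": [0, 0, 0]},
  {"grip": 255, "xyz": [0, 0, 0], "rotation": [0, 0, 0]},
  {"grip": 255, "xyz": [0, 0, 0], "rotation": [0, 0, 0]},
], squeeze=5)

```text
time: 3.28
ee_pos: [0.4925, 0.0015, 0.0816]
eef_rot: [0.302, 0.953, -0.001, -0.001]
ft_force: [-0.1, -0.9, -0.3]
width: 0.0159
```

Run:
```python
from h import *
st(); s=r.read_state(); d=s["ee_pos"][:2]-HINGE; print(np.linalg.norm(d),np.degrees(np.arctan2(d[1],d[0])))
arc((54,50,46,42,38),rad=.120,z=.0815)
```

```text
t 3.27 p [0.4925 0.0015 0.0816] yaw 144.8 tilt 0.12 F [-0.1 -0.9 -0.3] w 0.0159 q [-0.5   0.19  0.45  1.99 -0.1   0.98  2.52]
0.1208846274240827 57.59806193115627
54 [-7.6 -0.8  0.1] [-0.1 -0.   0.8]
50 [-15.9  -1.2   0.1] [-0.1 -0.   4.8]
46 [-24.3  -2.2   0.1] [-0.1 -0.   8.8]
42 [-32.5  -3.7   0.1] [-0.1 -0.  12.8]
38 [-40.6  -5.9   0.1] [-0.1 -0.  16.8]
```

Width is 15.9 mm, so the post is held. Swinging it in.

apply_moves([
  {"grip": 255, "xyz": [-7.6, -0.8, 0], "rotation": [0, 0, 0.8]},
  {"grip": 255, "xyz": [-16, -1.2, 0], "rotation": [0, 0, 4.8]},
  {"grip": 255, "xyz": [-24.3, -2.2, 0], "rotation": [0, 0, 8.8]},
  {"grip": 255, "xyz": [-32.5, -3.7, 0], "rotation": [0, 0, 12.8]},
  {"grip": 255, "xyz": [-40.6, -6, 0], "rotation": [0, 0, 16.8]},
])

```text
time: 3.9
ee_pos: [0.5233, -0.0266, 0.0817]
eef_rot: [0.439, 0.898, -0.0, -0.0]
ft_force: [1.6, 3.5, -2.5]
width: 0.0157
```

Run:
```python
from h import *
st(); s=r.read_state(); d=s["ee_pos"][:2]-HINGE; print(np.linalg.norm(d),np.degrees(np.arctan2(d[1],d[0])))
arc((34,30,26,21,17),rad=.120,z=.0815)
```

```text
t 3.9 p [ 0.5233 -0.0266  0.0817] yaw 127.9 tilt 0.04 F [ 1.6  3.5 -2.5] w 0.0157 q [-0.48  0.27  0.5   1.92 -0.15  0.99  2.32]
0.1208526402986883 37.72819815364172
34 [-7.8 -1.1  0.2] [-0.   0.   3.9]
30 [-16.1  -2.    0.2] [-0.   0.   7.9]
26 [-24.4  -3.4   0.2] [-0.   0.  11.9]
21 [-34.5  -6.    0.2] [-0.   0.  16.9]
17 [-42.4  -8.7   0.2] [-0.   0.  20.9]
```

apply_moves([
  {"grip": 255, "xyz": [-7.8, -1.1, 0], "rotation": [0, 0, 3.9]},
  {"grip": 255, "xyz": [-16.1, -2, 0], "rotation": [0, 0, 7.9]},
  {"grip": 255, "xyz": [-24.4, -3.4, 0], "rotation": [0, 0, 11.9]},
  {"grip": 255, "xyz": [-34.5, -6, 0], "rotation": [0, 0, 16.9]},
  {"grip": 255, "xyz": [-42.4, -8.7, 0], "rotation": [0, 0, 20.9]},
])

```text
time: 4.53
ee_pos: [0.5439, -0.0655, 0.0817]
eef_rot: [0.596, 0.803, 0.0, 0.001]
ft_force: [4.8, 2.0, -3.5]
width: 0.0157
```

Run:
```python
from h import *
st(); s=r.read_state(); d=s["ee_pos"][:2]-HINGE; print(np.linalg.norm(d),np.degrees(np.arctan2(d[1],d[0])))
arc((15,13,12,11,10),rad=.120,z=.0815)
```

```text
t 4.53 p [ 0.5439 -0.0655  0.0817] yaw 106.8 tilt 0.1 F [ 4.8  2.  -3.5] w 0.0157 q [-0.45  0.33  0.57  1.86 -0.21  1.01  2.07]
0.12138321627501837 16.81849595218099
15 [-3.8 -1.4  0.2] [0.1 0.1 1.8]
13 [-8.  -1.7  0.2] [0.1 0.1 3.8]
12 [-10.1  -1.8   0.2] [0.1 0.1 4.8]
11 [-12.2  -2.    0.2] [0.1 0.1 5.8]
10 [-14.2  -2.2   0.2] [0.1 0.1 6.8]
```

apply_moves([
  {"grip": 255, "xyz": [-3.8, -0.9, 0], "rotation": [0, 0, 1.8]},
  {"grip": 255, "xyz": [-8, -1.2, 0], "rotation": [0, 0, 3.8]},
  {"grip": 255, "xyz": [-10.1, -1.4, 0], "rotation": [0, 0, 4.8]},
  {"grip": 255, "xyz": [-12.2, -1.6, 0], "rotation": [0, 0, 5.8]},
])

```text
time: 5.03
ee_pos: [0.5469, -0.0775, 0.0818]
eef_rot: [0.636, 0.772, 0.001, 0.002]
ft_force: [5.9, 1.0, -4.5]
width: 0.0157
```

Run:
```python
from h import *
st(); s=r.read_state(); d=s["ee_pos"][:2]-HINGE; print(np.linalg.norm(d),np.degrees(np.arctan2(d[1],d[0])))
arc((11,10,9.5,9),rad=.120,z=.0815)
for n in("side","top"):
    c=cam(n); cv2.imwrite(f"pics/{n}2.png",cv2.resize(c["img"],(800,600),interpolation=cv2.INTER_CUBIC))
```

```text
t 5.03 p [ 0.5469 -0.0775  0.0818] yaw 101.0 tilt 0.2 F [ 5.9  1.  -4.5] w 0.0157 q [-0.45  0.34  0.6   1.85 -0.22  1.01  2.  ]
0.12145324969502991 10.9831276542984
11 [ 0.  -1.5  0.3] [0.2 0.1 0. ]
10 [-2.1 -1.5  0.3] [0.2 0.1 1. ]
9.5 [-3.1 -1.5  0.3] [0.2 0.1 1.5]
9 [-4.2 -1.5  0.3] [0.2 0.1 2. ]
```

View pics/side2.png

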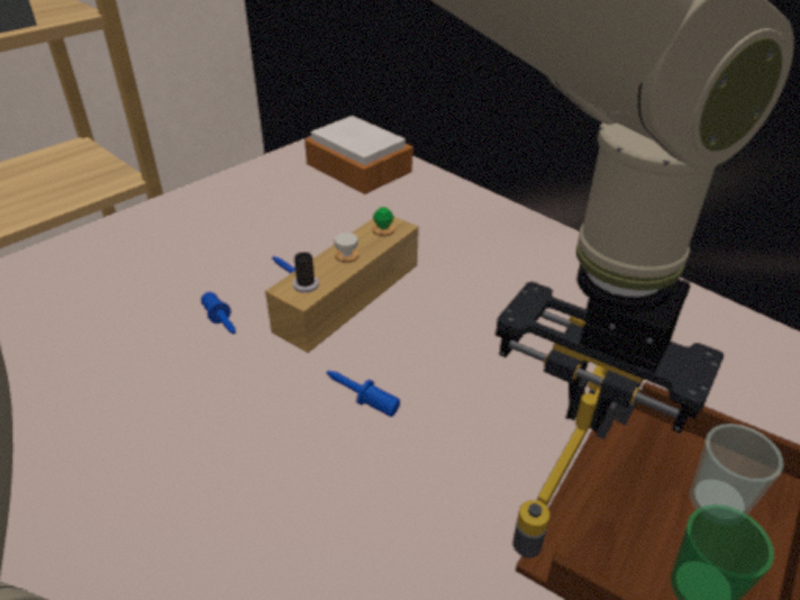

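apply_moves([
  {"grip": 255, "xyz": [-1.5, -1.0, 0], "rotation": [0, 0, 0.5]},
  {"grip": 255, "xyz": [-3, -1.0, 0], "rotation": [0, 0, 1]},
])

```text
time: 5.38
ee_pos: [0.5471, -0.0793, 0.0818]
eef_rot: [0.643, 0.766, 0.002, 0.001]
ft_force: [3.1, 7.9, -0.9]
width: 0.0158
```

Run:
```python
from h import *
st(); s=r.read_state(); d=s["ee_pos"][:2]-HINGE; print(np.linalg.norm(d),np.degrees(np.arctan2(d[1],d[0])))
```

```text
t 5.38 p [ 0.5471 -0.0793  0.0818] yaw 100.0 tilt 0.25 F [ 3.1  7.9 -0.9] w 0.0158 q [-0.45  0.34  0.6   1.85 -0.23  1.01  1.99]
0.12131985877187529 10.104904229208477
```

apply_moves([
  {"grip": 255, "xyz": [-2.5, -0.3, 0], "rotation": [0, 0, 0.3]},
  {"grip": 255, "xyz": [-3.5, -0.3, 0], "rotation": [0, 0, 0.3]},
])

```text
time: 5.62
ee_pos: [0.5474, -0.0802, 0.0817]
eef_rot: [0.644, 0.765, 0.003, -0.0]
ft_force: [-1.9, 9.2, 2.0]
width: 0.0173
```

Run:
```python
from h import *
st(); s=r.read_state(); d=s["ee_pos"][:2]-HINGE; print(np.linalg.norm(d),np.degrees(np.arctan2(d[1],d[0])))
```

```text
t 5.62 p [ 0.5474 -0.0802  0.0817] yaw 99.8 tilt 0.3 F [-1.9  9.2  2. ] w 0.0173 q [-0.44  0.35  0.6   1.85 -0.23  1.01  2.  ]
0.12139081992561954 9.690257862086462
```

apply_moves([
  {"grip": 130, "xyz": [0, 0, 0], "rotation": [0, 0, 0]},
  {"grip": 130, "xyz": [0, 0, 0], "rotation": [0, 0, 0]},
  {"grip": 130, "xyz": [0, 0, 0], "rotation": [0, 0, 0]},
  {"grip": 130, "xyz": [0, 0, -50], "rotation": [0, 0, 0]},
  {"grip": 130, "xyz": [0, 0, -90], "rotation": [0, 0, 0]},
])

```text
time: 6.25
ee_pos: [0.547, -0.0812, 0.1731]
eef_rot: [0.644, 0.765, 0.002, -0.0]
ft_force: [0.3, 0.5, -1.2]
width: 0.0424
```

Run:
```python
from h import *
st(); 
for y in(99,80,60,98-180): print(y,plan((.4905,.2955),.17,y))
```

```text
t 6.25 p [ 0.547  -0.0812  0.1731] yaw 99.8 tilt 0.28 F [ 0.3  0.5 -1.2] w 0.0424 q [-0.48  0.23  0.63  1.76 -0.15  1.19  1.94]
99 (array([380.8,   8.3,   4.4]), array([ 0.2, -0.2,  0.8]))
80 (array([380.8,   8.3,   4.4]), array([ 0.2, -0.2, 19.8]))
60 (array([380.8,   8.3,   4.4]), array([ 0.1, -0.3, 39.8]))
-82 (array([380.8,   8.3,   4.4]), array([   0.3,    0.3, -178.2]))
```

apply_moves([
  {"grip": 60, "xyz": [381, 8, 0], "rotation": [0.2, -0.2, 1.8]},
  {"grip": 60, "xyz": [381, 8, 0], "rotation": [0.2, -0.2, 1.8]},
  {"grip": 60, "xyz": [381, 8, 0], "rotation": [0.2, -0.2, 1.8]},
  {"grip": 60, "xyz": [381, 8, 0], "rotation": [0.2, -0.2, 1.8]},
  {"grip": 60, "xyz": [381, 8, 0], "rotation": [0.2, -0.2, 1.8]},
])

```text
time: 6.88
ee_pos: [0.5, 0.23, 0.1742]
eef_rot: [0.656, 0.754, 0.0, 0.0]
ft_force: [0.1, 1.4, -0.0]
width: 0.0661
```

apply_moves([
  {"grip": 60, "xyz": [200, 4, 0], "rotation": [0, 0, 0]},
])

```text
time: 7.0
ee_pos: [0.4926, 0.2921, 0.1743]
eef_rot: [0.657, 0.754, 0.001, 0.0]
ft_force: [1.5, -0.2, 0.7]
width: 0.0665
```

Run:
```python
from h import *
st(); print(plan((.4905,.2955),.16,98))
import pickle
T=cam("top");S=cam("side"); pickle.dump((T,S),open("c3.pkl","wb"))
def crop(c,x0,y0,w,h): return cv2.resize(c["img"][y0:y0+h,x0:x0+w],None,fx=4.0,fy=4.0,interpolation=cv2.INTER_CUBIC)
cv2.imwrite("pics/t3.png",crop(T,330,110,100,150)); cv2.imwrite("pics/s3.png",crop(S,320,220,110,140))
cv2.imwrite("pics/s3full.png",S["img"])
```

```text
t 7.0 p [0.4926 0.2921 0.1743] yaw 97.9 tilt 0.07 F [ 1.5 -0.2  0.7] w 0.0665 q [-0.95  0.26  0.4   1.7  -0.11  1.2   1.18]
(array([ 3.7, -1.6, 14.3]), array([ 0.1, -0. , -0.1]))
```

View pics/t3.png

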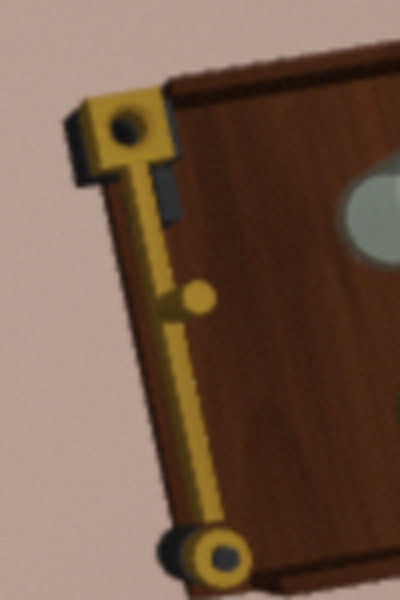

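View pics/s3.png

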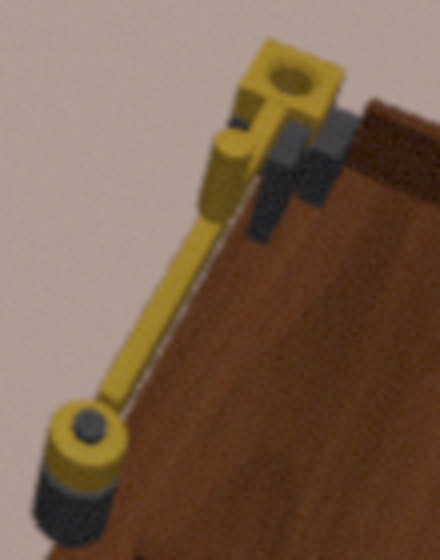

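View pics/s3full.png

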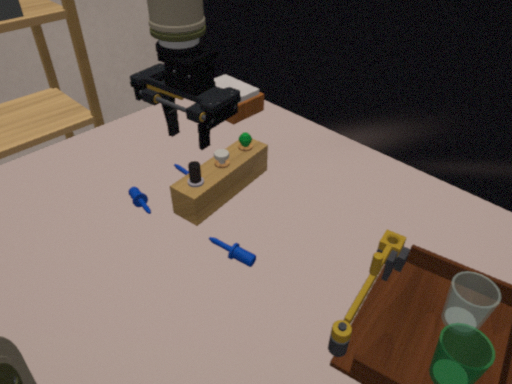

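The gate rail lies against the stop tab and the knuckle sits over the bracket. Hole pixels in the native pictures are top (362,141) and side (392.6,239).

Run:
```python
from h import *
import pickle
T,S=pickle.load(open("c3.pkl","rb"))
for n,c,uv in(("T",T,(362.1,140.9)),("S",S,(392.6,239.1))):
    e=onz(c,*uv,.065); d=e[:2]-HINGE; print(e.round(4),np.linalg.norm(d),np.degrees(np.arctan2(d[1],d[0])))
    # hole by darkness inside the brass quad (upscaled)
    x0,y0=int(uv[0])-16,int(uv[1])-16
    im=cv2.resize(c["img"][y0:y0+32,x0:x0+32],None,fx=10,fy=10,interpolation=cv2.INTER_CUBIC)
    H=cv2.cvtColor(im,cv2.COLOR_BGR2HSV)
    br=((H[...,0]>15)&(H[...,0]<35)&(H[...,1]>120)&(H[...,2]>105)).astype(np.uint8)
    cs,hi=cv2.findContours(br,cv2.RETR_CCOMP,1)
    for q,h in zip(cs,hi[0]):
        if cv2.contourArea(q)>500 :
            (x,y),ax,an=cv2.fitEllipse(q); u,v=(x+.5)/10-.5+x0,(y+.5)/10-.5+y0; print(n,"inner" if h[3]>=0 else "outer",(round(u,1),round(v,1)),np.array(ax)/10,onz(c,u,v,.065).round(4))
    P=pts(c); m=(np.abs(P[...,2]-.065)<.006)&(np.hypot(P[...,0]-.634,P[...,1]+.06)<.04); 
    Hc=cv2.cvtColor(c["img"],cv2.COLOR_BGR2HSV); m&=(Hc[...,0]>15)&(Hc[...,0]<35)&(Hc[...,1]>120)
    q=P[m]; print("knuckle z",np.median(q[:,2]),len(q))
    v,u=np.nonzero((P[...,2]>.098)&(P[...,2]<.11)&(np.hypot(P[...,0]-.545,P[...,1]+.08)<.03)); print("post top",onz(c,u.mean(),v.mean(),.105))
# pin again
e=onz(T,168.6,208.9,.115);print("pin",e)
```

```text
[ 0.635  -0.0611  0.065 ] 0.21101388728751092 10.795660879268587
T outer (362.2, 142.2) [20.58078308 24.44256439] [ 0.6324 -0.0612  0.065 ]
T inner (361.5, 141.6) [9.35181885 9.67713318] [ 0.6336 -0.0599  0.065 ]
knuckle z 0.06474008649958096 367
post top [ 0.54550542 -0.07771776  0.105     ]
[ 0.6326 -0.0617  0.065 ] 0.20851952606632657 10.750773515599132
S outer (390.5, 242.3) [20.86392059 30.20835571] [ 0.6231 -0.0632  0.065 ]
S inner (392.4, 239.9) [ 5.80484543 10.111306  ] [ 0.6307 -0.0625  0.065 ]
knuckle z 0.06492616541309654 348
post top [ 0.54113534 -0.07949503  0.105     ]
pin [0.49052709 0.29561186 0.115     ]
```

apply_moves([
  {"grip": 60, "xyz": [3.7, -1.6, 30], "rotation": [0, 0, 0]},
  {"grip": 60, "xyz": [3.7, -1.6, 40], "rotation": [0, 0, 0]},
])

```text
time: 7.35
ee_pos: [0.4868, 0.3015, 0.1318]
eef_rot: [0.652, 0.758, -0.001, -0.001]
ft_force: [0.6, 0.3, 0.3]
width: 0.0666
```

Run:
```python
from h import *
st(); print(plan((.4905,.2955),.086,98))
S=cam("side");T=cam("top")
a=cv2.resize(S["img"][100:230,130:290],(480,390),interpolation=cv2.INTER_CUBIC)
cv2.imwrite("pics/s4.png",a)
```

```text
t 7.35 p [0.4868 0.3015 0.1318] yaw 98.6 tilt 0.16 F [0.6 0.3 0.3] w 0.0666 q [-0.96  0.3   0.39  1.74 -0.13  1.12  1.19]
(array([-6.5,  2.9, 45.8]), array([-0.2, -0. ,  0.6]))
```

View pics/s4.png

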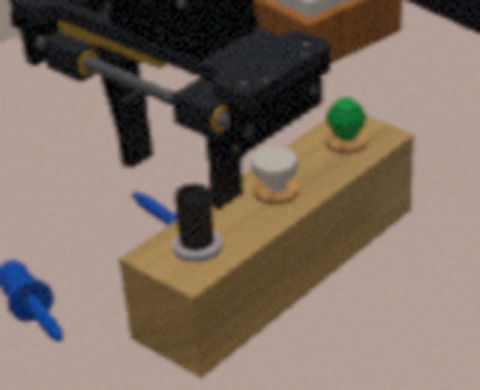

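apply_moves([
  {"grip": 60, "xyz": [-6.5, 2.9, 5], "rotation": [0, 0, 0.6]},
  {"grip": 60, "xyz": [-6.5, 2.9, 10], "rotation": [0, 0, 0.6]},
  {"grip": 60, "xyz": [-6.5, 2.9, 10], "rotation": [0, 0, 0.6]},
])

```text
time: 7.82
ee_pos: [0.4915, 0.2941, 0.1225]
eef_rot: [0.657, 0.754, -0.001, -0.001]
ft_force: [-0.0, -0.1, 0.7]
width: 0.0668
```

Run:
```python
from h import *
st(); print(plan((.4905,.2955),.086,98))
S=cam("side");T=cam("top")
def f(c,x0,y0,w,h,ps):
    a=cv2.resize(c["img"][y0:y0+h,x0:x0+w],None,fx=4,fy=4,interpolation=cv2.INTER_CUBIC)
    for p in ps:
        q=(proj(c,p)-[x0,y0])*4+1.5; cv2.drawMarker(a,(int(q[0]),int(q[1])),(0,0,255),0,10)
    return a
p=r.read_state()["ee_pos"]
a=f(S,150,110,90,110,[p,(.4905,.2955,.095)]); b=f(T,130,160,90,110,[p,(.4905,.2955,.115)])
cv2.imwrite("pics/s5.png",np.hstack([a,b]))
```

```text
t 7.83 p [0.4915 0.2941 0.1225] yaw 97.8 tilt 0.13 F [-0.  -0.1  0.7] w 0.0668 q [-0.95  0.31  0.39  1.75 -0.13  1.1   1.19]
(array([ 1.5, -0.8, 36.5]), array([-0.1, -0. , -0.2]))
```

View pics/s5.png

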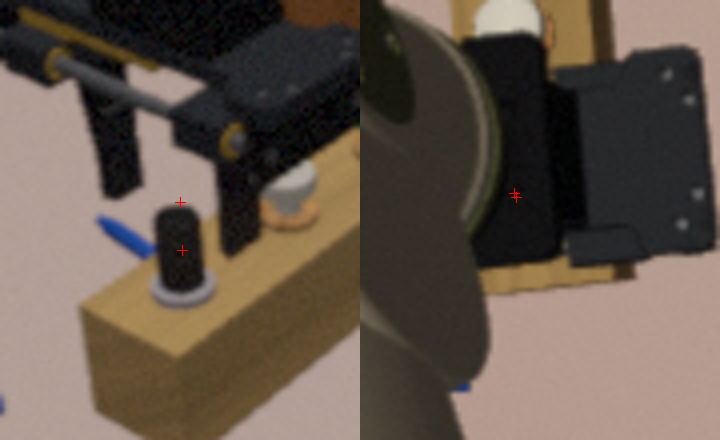

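The TCP sits right above the knob: TCP marker at (180,202) in the crop, knob centre at (181,250). Descending and closing.

apply_moves([
  {"grip": 60, "xyz": [1.5, -0.8, 18], "rotation": [0, 0, 0]},
  {"grip": 60, "xyz": [1, -0.8, 36], "rotation": [0, 0, 0]},
  {"grip": 60, "xyz": [1, -0.8, 36], "rotation": [0, 0, 0]},
  {"grip": 150, "xyz": [1, -0.8, 36], "rotation": [0, 0, 0]},
  {"grip": 255, "xyz": [1, -0.8, 36], "rotation": [0, 0, 0]},
], squeeze=8)

```text
time: 8.55
ee_pos: [0.4909, 0.2957, 0.0873]
eef_rot: [0.657, 0.754, 0.0, -0.001]
ft_force: [-0.4, 0.2, 0.2]
width: 0.0538
```

apply_moves([
  {"grip": 255, "xyz": [0, 0, 0], "rotation": [0, 0, 0]},
  {"grip": 255, "xyz": [0, 0, 0], "rotation": [0, 0, 0]},
  {"grip": 255, "xyz": [0, 0, 0], "rotation": [0, 0, 0]},
  {"grip": 255, "xyz": [0, 0, 0], "rotation": [0, 0, 0]},
], squeeze=20)

```text
time: 9.05
ee_pos: [0.4909, 0.2958, 0.0874]
eef_rot: [0.657, 0.754, 0.0, -0.001]
ft_force: [-0.4, -0.2, 1.1]
width: 0.0234
```

Run:
```python
from h import *
st()
```

```text
t 9.05 p [0.4909 0.2958 0.0874] yaw 97.9 tilt 0.09 F [-0.4 -0.2  1.1] w 0.0234 q [-0.94  0.35  0.38  1.78 -0.15  1.03  1.21]
```

apply_moves([
  {"grip": 255, "xyz": [0, 0, -5], "rotation": [0, 0, 0]},
  {"grip": 255, "xyz": [0, 0, -25], "rotation": [0, 0, 0]},
  {"grip": 255, "xyz": [0, 0, -50], "rotation": [0, 0, 0]},
  {"grip": 255, "xyz": [0, 0, -80], "rotation": [0, 0, 0]},
  {"grip": 255, "xyz": [0, 0, -85], "rotation": [0, 0, 0]},
])

```text
time: 9.68
ee_pos: [0.4919, 0.2961, 0.1745]
eef_rot: [0.657, 0.754, 0.002, -0.001]
ft_force: [-0.3, -0.2, -1.8]
width: 0.0239
```

apply_moves([
  {"grip": 255, "xyz": [0, 0, 0], "rotation": [0, 0, 0]},
])

```text
time: 9.8
ee_pos: [0.4917, 0.2961, 0.174]
eef_rot: [0.657, 0.754, 0.002, -0.001]
ft_force: [0.4, -0.1, -1.6]
width: 0.0233
```

Run:
```python
from h import *
import pickle
st(); print(plan((.634,-.061),.18,98))
S=cam("side");T=cam("top"); pickle.dump((T,S),open("c6.pkl","wb"))
p=r.read_state()["ee_pos"]
a=cv2.resize(S["img"][60:210,120:270],(600,600),interpolation=cv2.INTER_CUBIC)
for dz in (.0076,-.0694): 
    q=(proj(S,p+[0,0,dz])-[120,60])*4+1.5; cv2.drawMarker(a,(int(q[0]),int(q[1])),(0,0,255),0,10)
cv2.imwrite("pics/s6.png",a)
```

```text
t 9.8 p [0.4917 0.2961 0.174 ] yaw 97.8 tilt 0.2 F [ 0.4 -0.1 -1.6] w 0.0233 q [-0.96  0.26  0.4   1.7  -0.11  1.2   1.18]
(array([-373.1,   92.2,   -7. ]), array([ 0.1, -0.2, -0.2]))
```

View pics/s6.png

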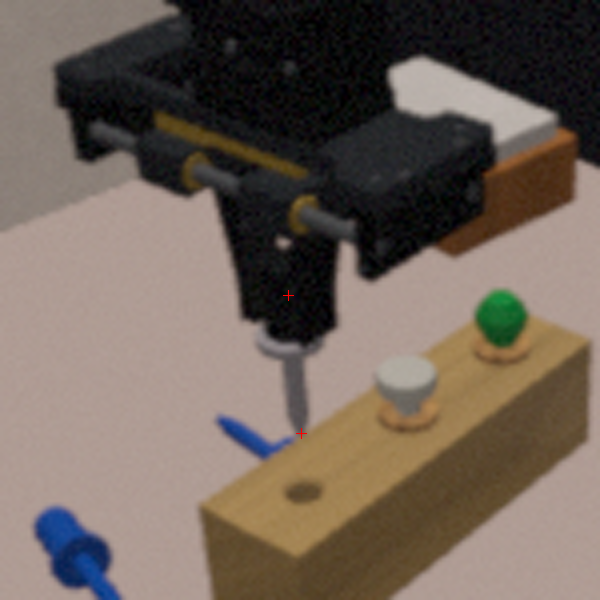

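The pin is lifted clear: shank at (295,385), tip at (300,430), exactly where predicted. Carrying it to the eye.

apply_moves([
  {"grip": 255, "xyz": [-40, 10, -7], "rotation": [0, 0, 0]},
  {"grip": 255, "xyz": [-90, 22, -7], "rotation": [0, 0, 0]},
  {"grip": 255, "xyz": [-140, 35, -7], "rotation": [0, 0, 0]},
  {"grip": 255, "xyz": [-190, 47, -7], "rotation": [0, 0, 0]},
  {"grip": 255, "xyz": [-240, 60, -7], "rotation": [0, 0, 0]},
])

```text
time: 10.52
ee_pos: [0.5836, 0.0647, 0.179]
eef_rot: [0.657, 0.754, 0.001, -0.001]
ft_force: [-0.3, 0.5, -1.7]
width: 0.0233
```

Run:
```python
from h import *
st(); print(plan((.6337,-.061),.18,98))
```

```text
t 10.53 p [0.5836 0.0647 0.179 ] yaw 97.9 tilt 0.14 F [-0.3  0.5 -1.7] w 0.0233 q [-0.63  0.3   0.54  1.66 -0.17  1.22  1.65]
(array([-131.4,   32.4,   -1.4]), array([-0. , -0.1, -0.1]))
```

apply_moves([
  {"grip": 255, "xyz": [-50, 12, -1.4], "rotation": [0, 0, 0]},
  {"grip": 255, "xyz": [-100, 25, -1.4], "rotation": [0, 0, 0]},
  {"grip": 255, "xyz": [-131.4, 32.4, -1.4], "rotation": [0, 0, 0]},
  {"grip": 255, "xyz": [-131.4, 32.4, -1.4], "rotation": [0, 0, 0]},
  {"grip": 255, "xyz": [-131.4, 32.4, -1.4], "rotation": [0, 0, 0]},
])

```text
time: 11.15
ee_pos: [0.6333, -0.06, 0.179]
eef_rot: [0.657, 0.754, 0.0, -0.002]
ft_force: [1.1, -0.0, -1.5]
width: 0.0234
```

```bash
cat > look.py <<'E'
from h import *
import sys
st(); S=cam("side"); p=r.read_state()["ee_pos"]; n=sys.argv[1]
print(plan((.6337,-.061),.145,98))
x0,y0=335,150
a=cv2.resize(S["img"][y0:y0+130,x0:x0+130],(585,585),interpolation=cv2.INTER_CUBIC)
k=4.5
for P in (p+[0,0,-.0694],(.6337,-.061,.065)):
    q=(proj(S,P)-[x0,y0])*k+1.5; cv2.drawMarker(a,(int(q[0]),int(q[1])),(0,0,255),0,10)
cv2.imwrite(f"pics/{n}.png",a)
E
python3 look.py e1
```

```text
t 11.15 p [ 0.6333 -0.06    0.179 ] yaw 97.9 tilt 0.21 F [ 1.1 -0.  -1.5] w 0.0234 q [-0.41  0.43  0.58  1.52 -0.25  1.27  1.91]
(array([-1.7,  0.2, 34.3]), array([-0.1, -0.2, -0.1]))
```

View pics/e1.png

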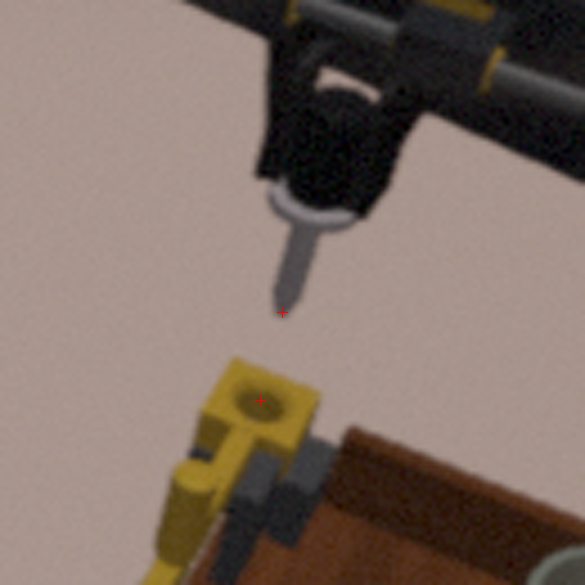

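apply_moves([
  {"grip": 255, "xyz": [-1.2, 0.2, 12], "rotation": [0, -0.2, 0]},
  {"grip": 255, "xyz": [-1.2, 0.2, 24], "rotation": [0, -0.2, 0]},
  {"grip": 255, "xyz": [-1.2, 0.2, 34], "rotation": [0, -0.2, 0]},
  {"grip": 255, "xyz": [-1.2, 0.2, 34], "rotation": [0, -0.2, 0]},
  {"grip": 255, "xyz": [-1.2, 0.2, 34], "rotation": [0, -0.2, 0]},
])

```text
time: 11.82
ee_pos: [0.6338, -0.0607, 0.1456]
eef_rot: [0.656, 0.754, -0.001, -0.0]
ft_force: [-0.3, 0.7, -0.8]
width: 0.0236
```

```bash
python3 look.py e2
```

```text
t 11.82 p [ 0.6338 -0.0607  0.1456] yaw 97.9 tilt 0.07 F [-0.3  0.7 -0.8] w 0.0236 q [-0.41  0.46  0.57  1.56 -0.26  1.2   1.92]
(array([-0.3, -0.3,  0.7]), array([-0. ,  0. , -0.1]))
```

View pics/e2.png

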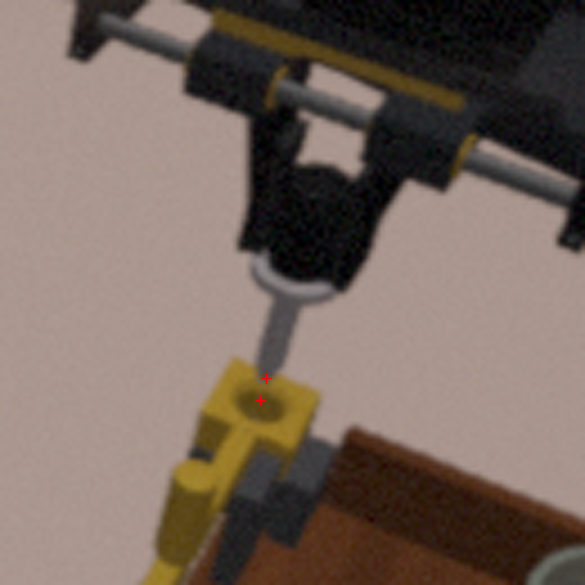

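The tip is at (267,377), 10 mm above the hole at (260,402) and in line with it. Lowering gently while watching the force.

apply_moves([
  {"grip": 255, "xyz": [-0.2, 0, 8], "rotation": [0, 0, 0]},
  {"grip": 255, "xyz": [-0.2, 0, 14], "rotation": [0, 0, 0]},
  {"grip": 255, "xyz": [-0.2, 0, 20], "rotation": [0, 0, 0]},
  {"grip": 255, "xyz": [-0.2, 0, 24], "rotation": [0, 0, 0]},
])

```text
time: 12.38
ee_pos: [0.6337, -0.0609, 0.1211]
eef_rot: [0.656, 0.754, -0.001, -0.0]
ft_force: [-0.8, 0.6, -0.6]
width: 0.0233
```

```bash
python3 look.py e3
```

```text
t 12.38 p [ 0.6337 -0.0609  0.1211] yaw 97.9 tilt 0.08 F [-0.8  0.6 -0.6] w 0.0233 q [-0.4   0.48  0.56  1.58 -0.27  1.16  1.93]
(array([ -0.2,   0. , -24.3]), array([-0.1,  0. , -0.1]))
```

View pics/e3.png

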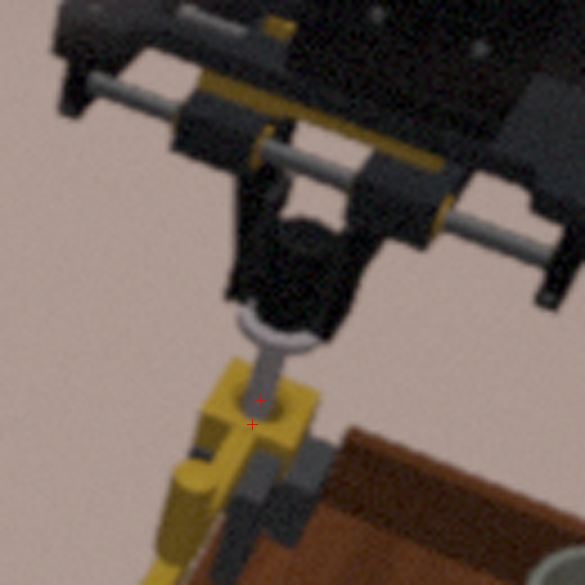

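The shank is inside the gate hole with no contact force. On to the lower knuckle.

apply_moves([
  {"grip": 255, "xyz": [0, 0, 6], "rotation": [0, 0, 0]},
  {"grip": 255, "xyz": [0, 0, 11], "rotation": [0, 0, 0]},
  {"grip": 255, "xyz": [0, 0, 16], "rotation": [0, 0, 0]},
  {"grip": 255, "xyz": [0, 0, 18], "rotation": [0, 0, 0]},
])

```text
time: 12.92
ee_pos: [0.6334, -0.0608, 0.1023]
eef_rot: [0.656, 0.754, -0.001, -0.001]
ft_force: [0.2, 0.0, -0.9]
width: 0.0236
```

```bash
python3 look.py e4
```

```text
t 12.93 p [ 0.6334 -0.0608  0.1023] yaw 97.9 tilt 0.13 F [ 0.2  0.  -0.9] w 0.0236 q [-0.4   0.5   0.56  1.6  -0.28  1.13  1.94]
(array([ -0.3,   0.2, -42.8]), array([-0.1,  0. , -0.1]))
```

Tip is at about z = 0.033, inside the lower hole, still no force. Remaining travel is about 20 mm.

apply_moves([
  {"grip": 255, "xyz": [0, 0, 6], "rotation": [0, 0, 0]},
  {"grip": 255, "xyz": [0, 0, 12], "rotation": [0, 0, 0]},
  {"grip": 255, "xyz": [0, 0, 17], "rotation": [0, 0, 0]},
  {"grip": 255, "xyz": [0, 0, 19.5], "rotation": [0, 0, 0]},
  {"grip": 255, "xyz": [0, 0, 20.5], "rotation": [0, 0, 0]},
])

```text
time: 13.6
ee_pos: [0.6332, -0.0608, 0.0822]
eef_rot: [0.656, 0.754, -0.001, -0.001]
ft_force: [-5.3, 0.4, 9.7]
width: 0.0233
```

```bash
python3 look.py e5
```

```text
t 13.6 p [ 0.6332 -0.0608  0.0822] yaw 97.9 tilt 0.15 F [-5.3  0.4  9.7] w 0.0233 q [-0.39  0.52  0.55  1.62 -0.3   1.09  1.95]
(array([ -0.2,   0.3, -62.7]), array([-0.2, -0. , -0.1]))
```

View pics/e5.png

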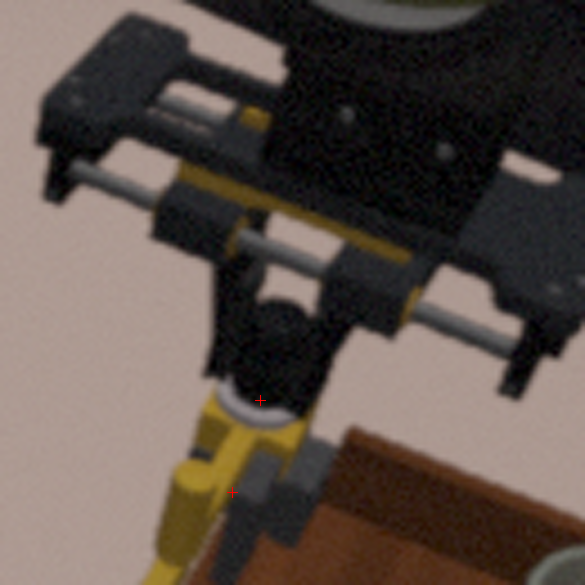

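The collar is down on the knuckle at (258,405), with 10 N upward and the TCP at the seated height. Opening now, then rising.

apply_moves([
  {"grip": 130, "xyz": [0, 0, 0], "rotation": [0, 0, 0]},
  {"grip": 130, "xyz": [0, 0, 0], "rotation": [0, 0, 0]},
  {"grip": 130, "xyz": [0, 0, 0], "rotation": [0, 0, 0]},
  {"grip": 130, "xyz": [0, 0, 0], "rotation": [0, 0, 0]},
  {"grip": 130, "xyz": [0, 0, 0], "rotation": [0, 0, 0]},
])

```text
time: 14.28
ee_pos: [0.6332, -0.0608, 0.0823]
eef_rot: [0.656, 0.754, -0.001, -0.001]
ft_force: [-0.2, -0.0, -0.3]
width: 0.0427
```

apply_moves([
  {"grip": 130, "xyz": [0, 0, -10], "rotation": [0, 0, 0]},
  {"grip": 130, "xyz": [0, 0, -40], "rotation": [0, 0, 0]},
  {"grip": 130, "xyz": [0, 0, -80], "rotation": [0, 0, 0]},
  {"grip": 130, "xyz": [50, 0, -100], "rotation": [0, 0, 0]},
  {"grip": 130, "xyz": [110, 0, -100], "rotation": [0, 0, 0]},
])

```text
time: 14.9
ee_pos: [0.6193, 0.0478, 0.1853]
eef_rot: [0.658, 0.753, 0.001, 0.001]
ft_force: [0.6, 0.9, 0.0]
width: 0.0428
```

apply_moves([
  {"grip": 130, "xyz": [60, 0, 0], "rotation": [0, 0, 0]},
  {"grip": 130, "xyz": [120, 0, 0], "rotation": [0, 0, 0]},
  {"grip": 130, "xyz": [150, 0, 0], "rotation": [0, 0, 0]},
  {"grip": 130, "xyz": [150, 0, 0], "rotation": [0, 0, 0]},
])

```text
time: 15.4
ee_pos: [0.5983, 0.2, 0.1857]
eef_rot: [0.656, 0.755, 0.001, 0.0]
ft_force: [-0.7, -0.5, -1.1]
width: 0.0427
```

Run:
```python
from h import *
st(); T=cam("top");S=cam("side")
g=lambda c,x,y:cv2.resize(c["img"][y:y+140,x:x+100],(400,560),interpolation=cv2.INTER_CUBIC)
cv2.imwrite("pics/f.png",np.hstack([g(T,330,100),g(S,330,200)]))
for n,c in(("T",T),("S",S)):
    P=pts(c); gr=cv2.cvtColor(c["img"],cv2.COLOR_BGR2GRAY)
    m=(P[...,2]>.103)&(P[...,2]<.125)&(np.hypot(P[...,0]-.634,P[...,1]+.061)<.03)&(gr<60); v,u=np.nonzero(m)
    print(n,m.sum(),"z",np.median(P[m][:,2]).round(4),np.percentile(P[m][:,2],[5,95]).round(3),"top at",onz(c,u.mean(),v.mean(),.11).round(4))
```

```text
t 15.4 p [0.5983 0.2    0.1857] yaw 98.0 tilt 0.13 F [-0.7 -0.5 -1.1] w 0.0427 q [-0.78  0.39  0.5   1.53 -0.19  1.26  1.46]
T 134 z 0.1096 [0.106 0.111] top at [ 0.6317 -0.059   0.11  ]
S 121 z 0.1095 [0.104 0.111] top at [ 0.626  -0.0624  0.11  ]
```

View pics/f.png

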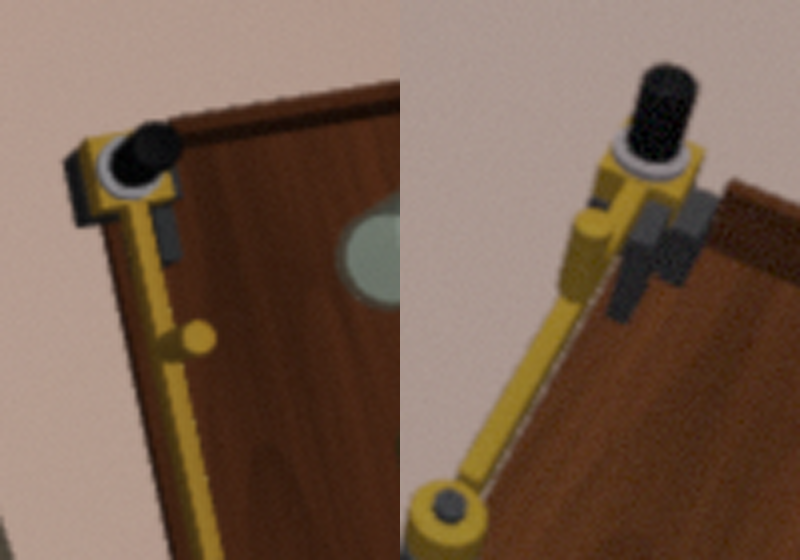

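The collar lies flat on the knuckle in both views, at (130,167) and (650,155). The knob top is at z = 0.1095 m against 0.110 expected, and the gate still rests on its stop.

```bash
python3 -c "
from bench import r
print(r.close_job())"
```

```text
the job is handed in; nothing more can be done
None
```

The gate is shut and pinned, and I handed the job in at about 15.4 s of the 56 s.

- **Gate:** I pinched the post and swung the gate to its stop. The stop showed as about 9 N of resistance with the fingers starting to yield. The knuckle then sat over the bracket, 208 to 211 mm from the hinge against 210 mm given.
- **Pin:** I took the black-knobbed pin from the block and lowered it through both holes with no side contact. It seated with about 10 N upward force and the gripper at the seated height. I then released it and moved the arm well clear.

**Last checks:** The knob top measured 109.5 mm in both views, against 110 mm expected. The collar lay flat on the knuckle, the gate was still at its stop and the wrist force was near zero.

**Disagreements:**
- The two cameras differ by 2 to 3 mm on where the hole is, and by about 6 mm on the knob's position. The knob figure is a rough one, taken from the centre of a colour mask.
- The three blue look-alikes stood upright at first and were lying down by 5 s. The arm passed well above them and I never touched them, so I think they toppled by themselves.

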